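# Take a reading on the bench photometer

### The arm

A 7-joint arm with a two-finger parallel gripper is mounted at the origin on the work surface. World frame = base frame: x ahead of the robot, y to its left, z up, the work surface at z = 0. Lengths are in mm, angles in degrees, forces in N, time in s.
With the tool pointing down it reaches from about 400 to 850 mm from the base axis. Payload 10.4 kg.
Tool frame: the origin (TCP) lies at the very end of the fingers, on their centre line; the grasp point (between the pads) lies bot.grip_point_offset behind it (bot.grip_point_offset is the distance from the TCP to the grasp point, in mm); z points along the fingers, y is the line along which they close (so a half turn about z gives the same grasp; the last joint's range is limited). The gripper opens to 85 mm and grips with 20 to 120 N. Pads are 22 mm wide; open, the fingers measure 114 mm over their backs; the gripper's body (76 mm by 85 mm) begins 54 mm behind the grasp point. The pads swing forward as they close: fully open they stand 13 mm farther back than shut.
Start: joints at [-71.368, 19.034, -3.707, 83.658, 1.238, 77.344, -5.071], TCP at [213.007, 587.605, 231.338] pointing down, gripper open.
Joint ranges: [-148.97, 148.97], [-28.65, 121.19], [-84.17, 76.75], [9.2, 138.47], [-72.65, 252.65], [3.7, 117.97], [-149.18, 149.18]. Speed limits (degrees/s): [127.2, 127.2, 159.86, 159.86, 180, 180, 180].

### API

Orientations are given as [roll, pitch, yaw] about the fixed x, y, z axes, in that order (R = Rz(yaw) Ry(pitch) Rx(roll)).
In Python, from rig import readout, imaging, bot gives the robot as it stands. The module is installed in compiled form; this text tells all that it offers.
- The arm moves only by the shell command python3 -m crank 'ROWS' [FORCE]. ROWS is JSON, one flat list of numbers, 7 for each row, row after row: the turn, a rotation vector about the tool's x, y, z in rad, then the shift along the tool's x, y, z in m, then the opening, from 0 (shut) to 1 (fully open). In form: [wx, wy, wz, x, y, z, grip, wx, wy, wz, x, y, z, grip, ...]. A call has 1 to 8 rows; each row is the pose to reach, as a shift and turn from the pose commanded when the call began, along the tool's axes at that moment; what a row does not reach only later rows make up. A row lasts 1/12 s, in which the tool goes at most 41.7 mm and 7.16 degrees, less where a joint would pass 70% of its speed; a pose out of reach is approached as far as the arm can. A call with a gripper value outside its range is refused whole. The fingers move at their own pace and stop on an object; FORCE is the grip in N (left out, the last holds). Time passes only in rows, so rows that repeat a pose let the fingers close. It gives the time, the measured TCP pose, the force, the opening and the grip force at its end, in the units of the state.
- readout.get_state(): the state, without advancing time (a new reading comes with each control period).
- imaging.snapshot(name): name is "scene" or "top" or "wrist"; returns a dict with "color" (480x640x3 uint8, red, green, blue), "range_z" (480x640 float32, mm along the optical axis (not along the pixel's ray), 0 where there is no reading), "K" (3x3 intrinsics, pixels), "R" (3x3) and "t" (3): a world point X has camera coordinates R X + t. Camera axes: x right, y down, z forward; pixel columns grow to the right and rows downward; lengths in mm; the calibration is good to about 2 mm. A picture is of the moment at which its call begins.
- bot.sign_off(): hands the job in; it is judged then, once.
The state is a dict: "t": time; "qpos": joint angles; "joint_velocities": joint speeds; "joint_efforts": joint torques, N m; "eef_pos": TCP position; "eef_rot": TCP orientation; "contact_force": force on the tool from outside, world axes, zero at the start; "wrist_torque": the same for the moment, N m; "finger_gap": finger opening in mm; "finger_force": force on a finger pad.
Only numpy, scipy, OpenCV 4.12 (cv2) and the standard library are available. Lean on these libraries where they do the work, as an engineer would, in place of code of your own. Each camera call takes 0.05 s, during which the arm holds its last target. There are 200 camera calls.

### The job

Take a reading: first switch the power unit on by pressing down the raised half of its wide rocker, next push the photometer's raised arm fully down over its pedestal, and then press the big round key on the handset fully in and let it spring back. Only press and push with the closed fingertips: nothing is picked up, the handset stays lying where it is, and the other keys, the narrow rocker and the glassware and other things around are left alone.

Things in the scene. Friction and masses are not known exactly. Their poses are not given: they have to be found in the camera images.
- power_unit: white power unit fixed to the table, 200 (x) x 160 (y) mm, top 75 mm above the table. Origin: centre of its underside; z up. Two black rockers on top tip about its y axis, pivots at x = -35 mm, z = 79 mm: a wide one (34 mm) at y = +38 mm, a narrow one (14 mm) at y = -38 mm. Each half is 30 mm long, 6 mm thick.
- wide_rocker (a joint): wide rocker, rad: 0 = off (its +x half stands up, about 10 mm at its end), 0.36 = on (that half fully down and level, its upper face 82 mm above the table, the other half up). It stays where it is left; takes 2 to 3 N at the press point.
- rocker_raised (a point): point on the upper face of the wide rocker's raised half, 20 mm from the pivot (moves with the rocker): press here, straight down. It goes down some 7 mm.
- narrow_rocker (a joint): narrow rocker, rad, 0 = off; leave it off.
- photometer: white photometer fixed to the table, 200 (x) x 150 (y) mm, deck 70 mm high. Origin: centre of its underside; z up. A grey arm 125 long, 34 wide, 14 mm thick is hinged about the y axis at x = +45 mm, y = 0, z = 95 mm and reaches to -x, over a steel pedestal at x = -60 mm; down, its upper face is level, 102 mm above the table. Behind the hinge (x from 58 mm) a block 113 mm high.
- swing_arm (a joint): arm angle, rad: 0 = down, level over the pedestal (hard stop); larger = raised. Starts between 0.45 and 0.75; a stiff hinge holds it at any angle; 2 to 3 N near its free end moves it.
- swing_push (a point): point on the middle of the arm's upper face, 80 mm from the hinge (moves with the arm). Pushing straight down along the vertical line through its closed place (photometer x = -35 mm, y = 0) meets the arm at every starting angle.
- swing_hinge (a point): centre of the arm's hinge line.
- handset: loose white handset, 85 (x) x 165 (y) x 35 mm, 0.5 to 0.8 kg, flat on the table. Origin: centre of its underside; z up. Three off-white keys stand 11 mm proud of its top in a row at x = -18 mm: big round (27 mm across) at y = +50 mm, square (20 mm) at y = 0, small round (15 mm) at y = -50 mm. A black display lies on its +x side.
- big_round_key (a joint): big round key, m: 0 = up, 0.006 = fully in (5 N at the stop); springs back.
- big_round_key_top (a point): centre of the big round key's top face (46 mm above the table when up).
- square_key (a joint): square key, same travel; leave alone.
- small_round_key (a joint): small round key, same travel; leave alone.
- amber_vial: capped amber glass vial, 24 mm across, 45 mm tall, standing on the rear of the power unit's top. Bystander, leave alone. Origin at the centre of its underside.
- clear_vial: capped clear vial, 28 mm across, 50 mm tall, standing on the table just beyond the handset (about 90 mm from its centre). Bystander, leave alone. Origin at the centre of its underside.
- cuvette: upright glass cuvette 12.5 x 12.5 x 45 mm, standing on the photometer's deck, 55 mm to the side of the arm. Bystander, leave alone. Origin at the centre of its underside.
- tube_rack: white tube rack 90 x 160 x 45 mm, far left. Bystander, leave alone. Origin at the centre of its underside.
- beaker: glass beaker 80 mm across, 90 mm tall, far right. Bystander, leave alone. Origin at the centre of its underside.
Things that resemble listed ones, but are neither listed nor needed, are in the scene too. What is shaped like the handset but purple is not meant. Leave any brown look-alike of the photometer alone.

How it is judged:
By the outcome, as a careful person would: the job done as asked, in the order asked, and still so for the second after the job is handed in, with the robot touching nothing.
It also fails if it takes over 54 s, if anything falls off the work surface, if the arm or the gripper's body presses on something with over 40 N, if the wrist force passes 120 N, or if a joint passes its speed limit or range.

## Working session

There is one attempt and no reset: what is moved stays moved. The work goes in short steps, Python scripts to look and compute and a shell command to move; the robot and the scene stay as the last step left them, time stands still between calls to the robot, and variables do not carry over. Pictures are saved under pics/ and viewed, at most 10 in all, crops included, and the job is handed in when it is done.

```bash
mkdir -p pics; cat > h.py <<'E'
import numpy as np, cv2
from rig import readout, imaging, bot
def snap(n,f=None):
    s=imaging.snapshot(n); np.savez(''+n+'.npz',**s)
    if f: cv2.imwrite('pics/'+f,s['color'][:,:,::-1])
    return s
def load(n): return np.load(''+n+'.npz')
def world(s,u,v,r=1):
    p=s['range_z'][int(v)-r:int(v)+r+1,int(u)-r:int(u)+r+1]; z=np.median(p[p>0])
    return s['R'].T@(np.linalg.inv(s['K'])@[u*z,v*z,z]-s['t'])
E
python3 - <<'E'
from h import *
snap('scene','scene.png');s=snap('top','top.png')
print(s['K'],s['R'],s['t'],readout.get_state())
E
```

```text
[[464.44556883   0.         314.27078853]
 [  0.         464.44556883 236.57307205]
 [  0.           0.           1.        ]] [[ 0.00867079 -0.99987081 -0.01353465]
 [-0.99704523 -0.00761159 -0.07643875]
 [ 0.07632586  0.01415744 -0.99698241]] [  22.38375801  492.82987117 1271.82177643] {'t': 0.1, 'qpos': array([-71.36627856,  19.06829153,  -3.70753556,  83.70256892,
         1.23733322,  77.34331739,  -5.07090642]), 'joint_velocities': array([-0.01006092, -0.08239167, -0.02320424, -0.08998768, -0.06894657,
        0.06939044, -0.05027361]), 'joint_efforts': array([ 2.64822018e-03, -6.26735330e+01,  4.99168702e-02, -3.92430854e+01,
        1.64301455e-02,  6.90851870e-03, -2.66710566e-05]), 'eef_pos': array([212.90931947, 587.24787474, 230.58472719]), 'eef_rot': array([-1.79925721e+02,  3.00897618e-03,  1.60072716e+02]), 'contact_force': array([ 0.35215463, -0.12571439,  0.2842288 ]), 'wrist_torque': array([-0.03128985,  0.05583281, -0.02657033]), 'finger_force': 0.0, 'finger_gap': 85.31288439404207}
```

View pics/top.png

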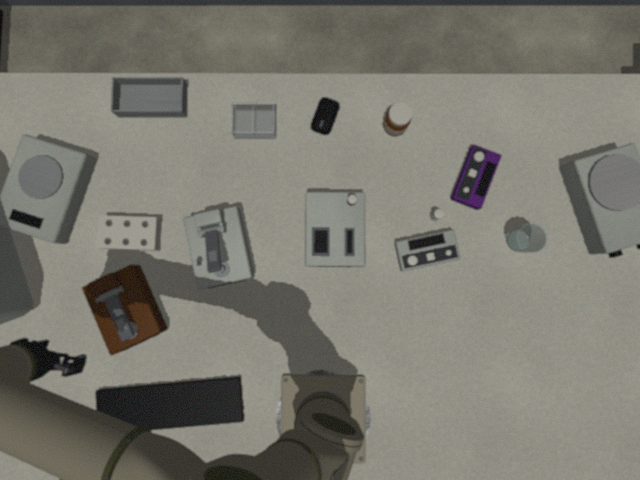

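View pics/scene.png

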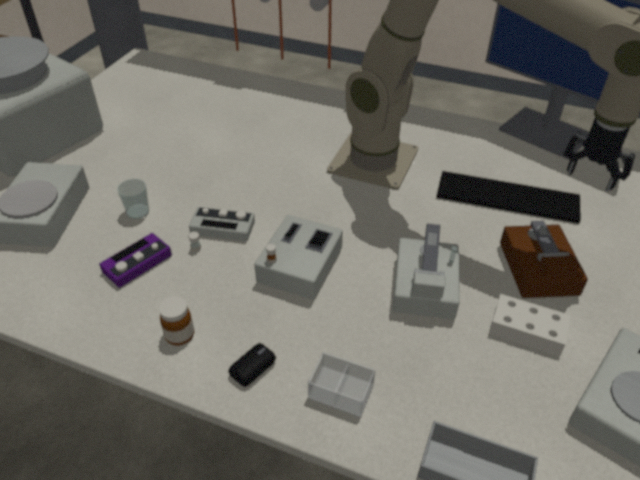

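The white photometer at (220,245) is the one meant; the look-alike at (125,308) is brown. The white handset at (427,250) is meant, and the one at (476,177) is purple. The power unit is at (335,228), with its wide rocker at about (320,241). I'll confirm all three in one enlarged crop and fit the poses from depth.

```bash
python3 - <<'E'
from h import *
s=load('top'); c=s['color'][:,:,::-1]
a=cv2.resize(c[195:292,180:370],None,fx=4,fy=4,interpolation=cv2.INTER_CUBIC)
b=cv2.resize(c[225:275,390:465],None,fx=4,fy=4,interpolation=cv2.INTER_CUBIC)
o=np.zeros((588,760,3),np.uint8);o[:388]=a;o[388:,:300]=b
cv2.imwrite('pics/crop.png',o)
v,u=np.mgrid[:480,:640]; z=s['range_z']
P=(np.stack([u*z,v*z,z],-1)@np.linalg.inv(s['K']).T-s['t'])@s['R']
P[z==0]=-999
np.save('P.npy',P)
for n,(u0,u1,v0,v1),lo,hi in [('power',(295,375,180,275),70,79),('photo',(178,262,197,295),65,75),('handset',(388,467,222,278),30,50),('brown',(80,170,260,355),65,75)]:
    Q=P[v0:v1,u0:u1].reshape(-1,3);q=Q[(Q[:,2]>lo)&(Q[:,2]<hi)]
    print(n,len(q),np.median(q[:,2]),cv2.minAreaRect(q[:,:2].astype(np.float32)), q[:,:2].min(0),q[:,:2].max(0))
T=P[280:300,400:600].reshape(-1,3);print('table z',np.median(T[:,2]))
for p in [(320,234),(320,238),(320,241),(320,246),(320,251),(349,236),(349,247),(206,228),(216,228),(211,240),(213,250),(215,262),(216,270),(412,260),(431,257),(448,253),(437,213),(351,199)]: print(p,world(s,*p,r=0).round(1))
E
```

```text
power 3634 74.09098796897528 ((510.3369140625, -28.117721557617188), (198.61715698242188, 157.47825622558594), 0.01942453347146511) [ 411.03975284 -106.87055726] [609.67128828  50.62264418]
photo 2581 68.89060254836481 ((458.83538818359375, 285.6640319824219), (199.18753051757812, 149.73886108398438), 12.981271743774414) [346.65452569 193.05603967] [569.88548967 377.19472072]
handset 1762 34.83383150713803 ((457.9398498535156, -284.3979797363281), (84.57534790039062, 164.9537811279297), 12.635735511779785) [ 401.95521487 -372.60419459] [ 515.24220095 -197.86440032]
brown 2569 68.67159336830503 ((291.8669128417969, 537.3584594726562), (199.10992431640625, 150.68820190429688), 25.7063045501709) [173.74970819 431.20276166] [408.85790289 645.26571047]
table z -0.5378914267581254
(320, 234) [494.2  10.4  89.1]
(320, 238) [484.2  10.3  81.7]
(320, 241) [476.4  10.3  78.8]
(320, 246) [463.1  10.2  79.3]
(320, 251) [449.7  10.1  83.7]
(349, 236) [489.7 -65.9  86.4]
(349, 247) [460.9 -66.3  82.2]
(206, 228) [506.7 308.6 100.4]
(216, 228) [507.2 283.   97.9]
(211, 240) [474.4 291.3 114.6]
(213, 250) [447.7 280.7 135.1]
(215, 262) [417.1 271.3 150.9]
(216, 270) [397.3 268.3 151.1]
(412, 260) [ 429.2 -239.6   41.3]
(431, 257) [ 437.8 -291.2   40.6]
(448, 253) [ 448.8 -335.9   46.1]
(437, 213) [ 557.5 -307.5   45.9]
(351, 199) [582.8 -68.8 119. ]
```

View pics/crop.png

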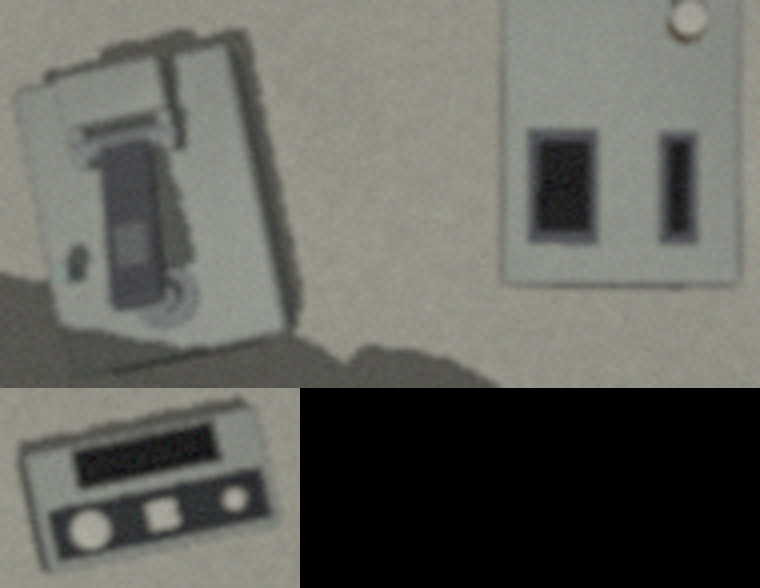

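The crop shows the white photometer with its raised arm, the power unit with the wide rocker at crop (563,186), and the white handset with its big key at crop (91,530). The fitted sizes match the given ones (199x157, 199x150, 85x165). The key computed from the handset pose is (429.4,-239.5), and measured directly it is (429.2,-239.6).

```bash
cat >> h.py <<'E'
from scipy.spatial.transform import Rotation as Ro
def to(x,y,z,yaw):
    st=readout.get_state(); R=Ro.from_euler('xyz',st['eef_rot'],degrees=True)
    G=Ro.from_euler('xyz',[180,0,yaw],degrees=True)
    print('turn',(R.inv()*G).as_rotvec().round(4),'shift m',(R.inv().apply(np.array([x,y,z])-st['eef_pos'])/1000).round(4),'now',st['eef_pos'].round(1),st['eef_rot'].round(2),'F',st['contact_force'].round(1),'t',st['t'])
E
python3 -c "
from h import *
to(495,10,231,180); print(bot.grip_point_offset)"
```

```text
turn [-1.300e-03 -2.000e-04 -3.478e-01] shift m [-4.619e-01 -4.465e-01  2.000e-04] now [212.9 587.2 230.6] [-179.93    0.    160.07] F [ 0.4 -0.1  0.3] t 0.1
18.700000000000003
```

```bash
python3 -m crank '[0,0,-0.08,-0.03,-0.03,0,0, 0,0,-0.17,-0.06,-0.06,0,0, 0,0,-0.26,-0.09,-0.085,0,0, 0,0,-0.348,-0.12,-0.115,0,0, 0,0,-0.348,-0.15,-0.145,0,0, 0,0,-0.348,-0.18,-0.174,0,0, 0,0,-0.348,-0.205,-0.2,0,0, 0,0,-0.348,-0.23,-0.223,0,0]' 40; python3 -c "
from h import *
to(495,10,231,180)"
```

```text
t: 0.77
eef_pos: [353.8, 296.9, 231.2]
eef_rot: [-180.0, -0.0, 179.9]
contact_force: [0.7, 0.0, 0.2]
finger_gap: 0.1
finger_force: 0.0
turn [-0.     -0.0003 -0.001 ] shift m [-1.415e-01 -2.867e-01  1.000e-04] now [353.8 296.9 231.2] [-1.8000e+02 -2.0000e-02  1.7994e+02] F [0.7 0.  0.2] t 0.7667
```

Tracking is good. Next I'll go above the rocker and refine with the wrist camera.

```bash
python3 -m crank '[0,0,0,-0.018,-0.036,0,0, 0,0,0,-0.036,-0.072,0,0, 0,0,0,-0.054,-0.108,0,0, 0,0,0,-0.072,-0.144,0,0, 0,0,0,-0.09,-0.18,0,0, 0,0,0,-0.108,-0.216,0,0, 0,0,0,-0.126,-0.252,0,0, 0,0,0,-0.1415,-0.2865,0,0]';python3 -m crank '[0,0,0,0,0,0.02,0, 0,0,0,0,0,0.04,0, 0,0,0,0,0,0.06,0, 0,0,0,0,0,0.08,0, 0,0,0,0,0,0.09,0, 0,0,0,0,0,0.09,0]'; python3 - <<'E'
from h import *
to(494.5,10,90,180)
s=snap('wrist','w1.png'); snap('scene','s2.png')
E
```

```text
t: 1.43
eef_pos: [495.3, 10.8, 231.3]
eef_rot: [180.0, 0.0, 180.0]
contact_force: [-0.8, 1.2, -0.5]
finger_gap: -0.0
finger_force: 0.0
t: 1.93
eef_pos: [493.3, 12.9, 139.2]
eef_rot: [-179.9, -0.2, -180.0]
contact_force: [0.4, 0.3, -0.5]
finger_gap: 0.4
finger_force: 0.0
turn [-0.001  -0.0038  0.0003] shift m [-0.0014 -0.0029  0.0492] now [493.3  12.9 139.2] [-179.94   -0.22 -179.98] F [ 0.4  0.3 -0.5] t 1.9333
```

View pics/w1.png

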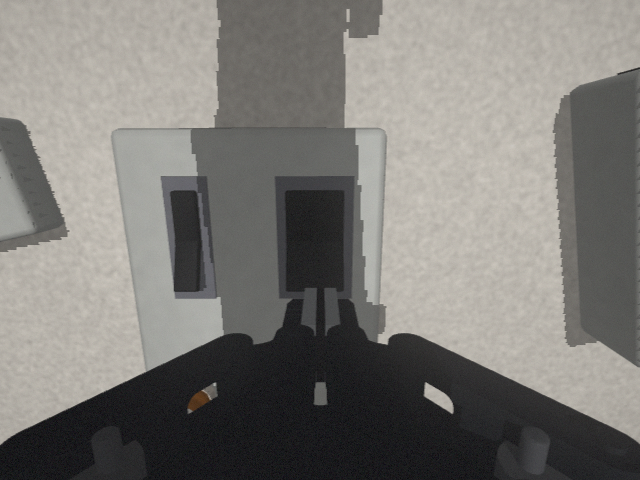

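The wrist view shows the closed tips at about (320,290), just above the wide rocker's raised end. The rocker spans columns 286-344 and its pivot is near row 240. A quick cross-check with wrist depth before pressing.

```bash
python3 - <<'E'
from h import *
s=load('wrist')
for p in [(290,220),(315,220),(340,220),(315,195),(315,235),(315,245),(315,260),(315,280),(292,285),(340,285),(240,240),(282,250),(348,250),(350,182),(278,182)]: print(p,world(s,*p,r=0).round(1))
E
```

```text
(290, 220) [464.7  -4.8  83. ]
(315, 220) [464.7   9.7  83.2]
(340, 220) [465.   24.3  81.6]
(315, 195) [450.3   9.7  82.6]
(315, 235) [473.9   9.7  81.8]
(315, 245) [479.7   9.7  83. ]
(315, 260) [488.1   9.7  85.9]
(315, 280) [499.3   9.7  89.3]
(292, 285) [501.6  -3.7  91.6]
(340, 285) [501.9  24.4  90.8]
(240, 240) [478.6 -36.3  75.2]
(282, 250) [484.4 -10.6  77.2]
(348, 250) [484.4  29.8  76.8]
(350, 182) [443.5  30.1  75.4]
(278, 182) [443.5 -11.9  76.5]
```

```bash
python3 -m crank '[0,0,0,0,0,0.015,0, 0,0,0,0,0,0.03,0, 0,0,0,0,0,0.037,0, 0,0,0,0,0,0.037,0, 0,0,0,0,0,0.037,0]'; python3 -c "
from h import *
to(494.5,10,81,180)"
```

```text
t: 2.45
eef_pos: [495.2, 13.1, 105.1]
eef_rot: [180.0, 0.0, -180.0]
contact_force: [1.2, -0.2, 0.1]
finger_gap: 0.2
finger_force: 0.0
turn [0.0002 0.0007 0.0002] shift m [ 0.0007 -0.0032  0.0241] now [495.2  13.1 105.1] [ 1.7999e+02  4.0000e-02 -1.7999e+02] F [ 1.2 -0.2  0.1] t 2.45
```

```bash
python3 -m crank '[0,0,0,0,-0.003,0.008,0, 0,0,0,0.001,-0.003,0.012,0, 0,0,0,0.001,-0.003,0.015,0, 0,0,0,0.001,-0.003,0.018,0, 0,0,0,0.001,-0.003,0.02,0, 0,0,0,0.001,-0.003,0.022,0, 0,0,0,0.001,-0.003,0.0235,0, 0,0,0,0.001,-0.003,0.0235,0]'; python3 -c "
from h import *
to(494.5,10,81,180)"
```

```text
t: 3.12
eef_pos: [494.3, 10.2, 82.0]
eef_rot: [180.0, 0.0, -180.0]
contact_force: [-4.0, -0.1, 15.8]
finger_gap: -0.2
finger_force: 7.9
turn [0.0007 0.0007 0.    ] shift m [-0.0001 -0.0002  0.001 ] now [494.3  10.2  82. ] [ 1.7996e+02  4.0000e-02 -1.8000e+02] F [-4.  -0.1 15.8] t 3.1167
```

It is at the stop (z 82.0, 16 N). Lift and check.

```bash
python3 -m crank '[0,0,0,0,0,0.0003,0, 0,0,0,0,0,-0.015,0, 0,0,0,0,0,-0.045,0, 0,0,0,0,0,-0.08,0, 0,0,0,0,0,-0.115,0, 0,0,0,0,0,-0.145,0, 0,0,0,0,0,-0.148,0, 0,0,0,0,0,-0.148,0]'; python3 - <<'E'
from h import *
s=snap('wrist')
Q=lambda s:((np.stack(np.mgrid[:640,:480][::1],-1)))
v,u=np.mgrid[:480,:640]; z=s['range_z']
P=(np.stack([u*z,v*z,z],-1)@np.linalg.inv(s['K']).T-s['t'])@s['R']
for y in (10,-66):
  for x in (450,460,470,480,490,500):
    m=(abs(P[...,0]-x)<3)&(abs(P[...,1]-y)<4)&(P[...,2]<110)&(z>0); print(y,x,m.sum(),np.median(P[...,2][m]).round(1) if m.any() else None)
to(424.7,277.8,230,193)
E
```

```text
t: 3.78
eef_pos: [494.5, 10.3, 230.3]
eef_rot: [179.9, 0.2, -180.0]
contact_force: [-0.2, 0.4, -1.0]
finger_gap: 0.4
finger_force: 0.0
10 450 90 89.5
10 460 70 89.0
10 470 66 85.4
10 480 68 82.2
10 490 71 82.1
10 500 66 82.4
-66 450 78 81.7
-66 460 71 81.9
-66 470 67 82.2
-66 480 68 83.4
-66 490 71 86.8
-66 500 72 90.5
turn [ 4.000e-04  1.000e-04 -2.264e-01] shift m [ 0.0688  0.2676 -0.0014] now [493.6  10.3 228.5] [ 179.98    0.   -179.97] F [-0.8 -0.5 -0.7] t 3.8333
```

The wide rocker is on (raised half level at 82) and the narrow one is still off. On to the photometer.

```bash
python3 -m crank '[0,0,-0.06,0.009,0.035,0,0, 0,0,-0.12,0.018,0.07,0,0, 0,0,-0.18,0.028,0.107,0,0, 0,0,-0.226,0.038,0.145,0,0, 0,0,-0.226,0.048,0.184,0,0, 0,0,-0.226,0.058,0.223,0,0, 0,0,-0.226,0.0688,0.2676,0,0, 0,0,-0.226,0.0688,0.2676,0,0]'; python3 - <<'E'
from h import *
s=snap('wrist','w2.png')
to(424.7,277.8,190,193)
v,u=np.mgrid[:480,:640]; z=s['range_z']
P=(np.stack([u*z,v*z,z],-1)@np.linalg.inv(s['K']).T-s['t'])@s['R']; np.save('P.npy',P)
c,sn=np.cos(np.radians(12.98)),np.sin(np.radians(12.98))
D=P-[458.8,285.7,0]; X=D[...,0]*c+D[...,1]*sn; Y=-D[...,0]*sn+D[...,1]*c
for x in range(-80,40,10):
    m=(abs(X-x)<3)&(P[...,2]>108)&(P[...,2]<185)&(z>0)&(abs(Y)<40)&(v<270); 
    if m.any(): print(x,m.sum(),Y[m].min().round(1),Y[m].max().round(1),np.median(P[...,2][m]).round(1))
E
```

```text
t: 4.5
eef_pos: [420.5, 284.6, 226.3]
eef_rot: [180.0, -0.2, -166.5]
contact_force: [-1.2, -0.2, -0.0]
finger_gap: -0.2
finger_force: 0.0
turn [-0.0007 -0.0038  0.0071] shift m [-0.002  -0.0047  0.0363] now [421.8 282.  226.3] [-179.96   -0.22 -166.6 ] F [-0.6 -0.5 -0.3] t 4.55
-60 616 -16.1 18.0 157.4
-50 418 -15.9 18.0 155.5
-40 377 -15.8 18.1 150.1
-30 339 -15.8 17.8 145.4
```

View pics/w2.png

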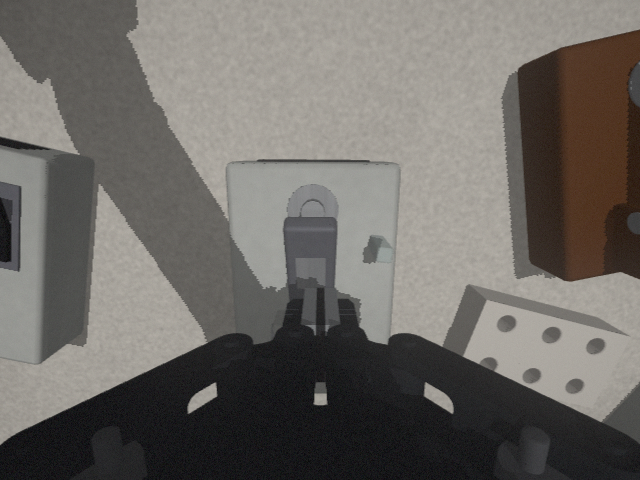

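The view shows the arm at (310,250) lined up with the fingers, and the cuvette at (378,248) off to the side. The arm surface is about 148 mm high at the push line. Descend to 170, re-read the position, then push.

```bash
python3 -m crank '[0,0,0,0,0,0.02,0, 0,0,0,0,0,0.04,0, 0,0,0,0,0,0.055,0, 0,0,0,0,0,0.055,0, 0,0,0,0,0,0.055,0]'; python3 -c "
from h import *
to(424.7,278.5,101.5,193)"
```

```text
t: 4.97
eef_pos: [424.4, 276.3, 172.4]
eef_rot: [-179.9, -0.2, -167.1]
contact_force: [-0.2, -0.4, -0.1]
finger_gap: -0.2
finger_force: 0.0
turn [-0.0017 -0.003  -0.0016] shift m [-0.001   0.0022  0.0709] now [424.4 276.3 172.4] [-1.7990e+02 -1.7000e-01 -1.6709e+02] F [-0.2 -0.4 -0.1] t 4.9667
```

```bash
python3 -m crank '[0,0,0,0,0.002,0.01,0, 0,0,0,0,0.002,0.02,0, 0,0,0,0,0.002,0.028,0, 0,0,0,0,0.002,0.036,0, 0,0,0,0,0.002,0.044,0, 0,0,0,0,0.002,0.052,0, 0,0,0,0,0.002,0.06,0, 0,0,0,0,0.002,0.063,0]'; python3 -c "
from h import *
to(424.7,278.5,101.5,193)"
```

```text
t: 5.63
eef_pos: [424.0, 279.4, 109.4]
eef_rot: [-180.0, -0.1, -167.0]
contact_force: [-0.8, -0.2, 1.4]
finger_gap: 0.1
finger_force: 0.8
turn [-0.0005 -0.0012 -0.0006] shift m [-0.0005 -0.001   0.0079] now [424.  279.4 109.4] [-1.7997e+02 -7.0000e-02 -1.6704e+02] F [-0.8 -0.2  1.4] t 5.6333
```

```bash
python3 -m crank '[0,0,0,0,0,0.002,0, 0,0,0,0,0,0.004,0, 0,0,0,0,0,0.006,0, 0,0,0,0,0,0.0075,0, 0,0,0,0,0,0.0085,0, 0,0,0,0,0,0.009,0, 0,0,0,0,0,0.009,0]'; python3 -c "
from h import *
to(424.7,278.5,101.5,193)"
```

```text
t: 6.22
eef_pos: [424.5, 279.7, 102.1]
eef_rot: [180.0, 0.0, -167.0]
contact_force: [-2.2, -0.5, 4.3]
finger_gap: -0.0
finger_force: 1.9
turn [ 0.0002  0.0001 -0.0007] shift m [ 0.0001 -0.0012  0.0006] now [424.5 279.7 102.1] [ 1.7999e+02  1.0000e-02 -1.6704e+02] F [-2.2 -0.5  4.3] t 6.2167
```

```bash
python3 -m crank '[0,0,0,0,0,0.0007,0, 0,0,0,0,0,0.0013,0, 0,0,0,0,0,0.0018,0, 0,0,0,0,0,0.0018,0]'; python3 -c "
from h import *
to(424.7,278.5,101.5,193)"
```

```text
t: 6.55
eef_pos: [424.6, 279.8, 101.9]
eef_rot: [180.0, 0.0, -167.1]
contact_force: [-9.5, -5.8, 22.8]
finger_gap: 0.0
finger_force: 11.3
turn [ 0.0008  0.0002 -0.0009] shift m [ 0.0002 -0.0012  0.0003] now [424.6 279.8 101.9] [ 1.7995e+02  1.0000e-02 -1.6705e+02] F [-9.5 -5.8 22.8] t 6.55
```

Hard stop reached (z 101.9, 23 N). Lift to 232 and check.

```bash
python3 -m crank '[0,0,0,0,0,-0.003,0, 0,0,0,0,0,-0.02,0, 0,0,0,0,0,-0.045,0, 0,0,0,0,0,-0.075,0, 0,0,0,0,0,-0.105,0, 0,0,0,0,0,-0.13,0, 0,0,0,0,0,-0.13,0, 0,0,0,0,0,-0.13,0]'; python3 - <<'E'
from h import *
s=snap('wrist')
to(429.3,-239.5,231,192.6)
v,u=np.mgrid[:480,:640]; z=s['range_z']
P=(np.stack([u*z,v*z,z],-1)@np.linalg.inv(s['K']).T-s['t'])@s['R']
c,sn=np.cos(np.radians(12.98)),np.sin(np.radians(12.98))
D=P-[458.8,285.7,0]; X=D[...,0]*c+D[...,1]*sn; Y=-D[...,0]*sn+D[...,1]*c
for x in range(-80,40,10):
    m=(abs(X-x)<3)&(P[...,2]>85)&(P[...,2]<185)&(z>0)&(abs(Y)<12)&(v<270); 
    if m.any(): print(x,m.sum(),np.median(P[...,2][m]).round(1))
E
```

```text
t: 7.22
eef_pos: [425.2, 280.1, 231.3]
eef_rot: [179.9, 0.2, -167.0]
contact_force: [-0.3, -0.4, -0.8]
finger_gap: 0.1
finger_force: 0.0
turn [0.0004 0.0006 0.0063] shift m [ 0.1119 -0.507  -0.0014] now [424.6 279.7 229.9] [ 1.7998e+02  4.0000e-02 -1.6704e+02] F [ 0.4  0.4 -1. ] t 7.2667
-80 21 99.4
-70 245 102.2
-60 235 102.2
-50 219 102.9
-40 226 102.9
-30 215 103.1
-20 200 102.4
-10 211 102.2
```

The arm is level at 102. On to the handset.

```bash
python3 -m crank '[0,0,0,0.0085,-0.0385,0,0, 0,0,0,0.017,-0.077,0,0, 0,0,0,0.0255,-0.1155,0,0, 0,0,0,0.034,-0.154,0,0, 0,0,0,0.0425,-0.1925,0,0, 0,0,0,0.051,-0.231,0,0, 0,0,0,0.0595,-0.2695,0,0, 0,0,0,0.068,-0.308,0,0]';python3 -m crank '[0,0,0,0.009,-0.04,0,0, 0,0,0,0.018,-0.08,0,0, 0,0,0,0.027,-0.12,0,0, 0,0,0,0.035,-0.16,0,0, 0,0,0,0.0439,-0.199,0,0, 0,0,0,0.0439,-0.199,0.03,0, 0,0,0,0.0439,-0.199,0.06,0, 0,0,0,0.0439,-0.199,0.06,0]'; python3 -m crank '[0,0,0,0,0,0.02,0, 0,0,0,0,0,0.04,0, 0,0,0,0,0,0.06,0, 0,0,0,0,0,0.06,0, 0,0,0,0,0,0.06,0]';  python3 - <<'E'
from h import *
snap('wrist','w3.png')
to(429.3,-239.5,46,192.6)
E
```

```text
t: 7.93
eef_pos: [426.2, -37.7, 228.7]
eef_rot: [180.0, -0.1, -167.0]
contact_force: [1.3, -0.5, 0.1]
finger_gap: 0.0
finger_force: 0.0
t: 8.6
eef_pos: [425.7, -238.8, 164.5]
eef_rot: [179.8, -0.5, -167.1]
contact_force: [-2.3, 0.2, -1.4]
finger_gap: -0.4
finger_force: 0.0
t: 9.02
eef_pos: [428.7, -239.2, 110.1]
eef_rot: [180.0, -0.1, -167.0]
contact_force: [0.2, 0.6, 0.9]
finger_gap: 0.1
finger_force: 0.0
turn [-0.0002 -0.0003  0.0066] shift m [0.0001 0.0001 0.065 ] now [ 429.4 -239.5  111. ] [-1.7999e+02 -2.0000e-02 -1.6702e+02] F [ 0.6 -0.1  0.8] t 9.0667
```

View pics/w3.png

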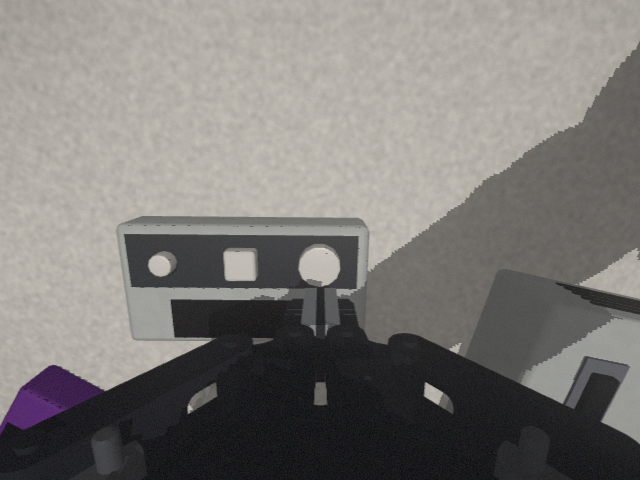

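The big round key at (319,265) is in line with the tips, with the square key at (240,265). Now a check of its centre in world coordinates.

```bash
python3 - <<'E'
from h import *
s=load('wrist')
for p in [(319,265),(305,265),(333,265),(319,250),(319,280)]: print(world(s,*p,r=1).round(1))
E
python3 -m crank '[0,0,0,0,0,0.02,0, 0,0,0,0,0,0.04,0, 0,0,0,0,0,0.055,0, 0,0,0,0,0,0.055,0, 0,0,0,0,0,0.055,0]'; python3 -c "
from h import *
to(429.3,-239.5,40,192.6)"
```

```text
[ 430.1 -239.7   46.3]
[ 432.2 -248.2   45.9]
[ 428.1 -231.3   46.6]
[ 420.7 -241.9   46.2]
[ 439.7 -237.5   46.7]
t: 9.48
eef_pos: [429.6, -239.7, 56.0]
eef_rot: [-180.0, 0.0, -167.0]
contact_force: [0.4, -0.1, 0.8]
finger_gap: -0.2
finger_force: 0.0
turn [-0.0001  0.0002  0.0064] shift m [0.0002 0.0002 0.016 ] now [ 429.6 -239.7   56. ] [-1.7999e+02  1.0000e-02 -1.6703e+02] F [ 0.4 -0.1  0.8] t 9.4833
```

```bash
python3 -m crank '[0,0,0,0,0,0.005,0, 0,0,0,0,0,0.009,0, 0,0,0,0,0,0.011,0, 0,0,0,0,0,0.013,0, 0,0,0,0,0,0.0145,0, 0,0,0,0,0,0.0155,0, 0,0,0,0,0,0.0165,0, 0,0,0,0,0,0.0165,0]'; python3 -c "
from h import *
to(429.3,-239.5,40,192.6)"
```

```text
t: 10.15
eef_pos: [430.0, -239.7, 39.8]
eef_rot: [180.0, 0.1, -167.0]
contact_force: [-3.5, 3.7, 21.9]
finger_gap: 0.1
finger_force: 11.0
turn [0.0006 0.0015 0.0062] shift m [ 0.0006  0.0003 -0.0002] now [ 430.  -239.7   39.8] [ 1.7996e+02  9.0000e-02 -1.6704e+02] F [-3.5  3.7 21.9] t 10.15
```

The key is fully in (z 39.8, 22 N, past the 5 N at the stop). Lift straight up and check.

```bash
python3 -m crank '[0,0,0,0,0,-0.002,0, 0,0,0,0,0,-0.006,0, 0,0,0,0,0,-0.015,0, 0,0,0,0,0,-0.04,0, 0,0,0,0,0,-0.08,0, 0,0,0,0,0,-0.12,0, 0,0,0,0,0,-0.15,0, 0,0,0,0,0,-0.15,0]'; python3 -m crank '[0,0,0,0,0,0,0, 0,0,0,0,0,0,0, 0,0,0,0,0,0,0]'; python3 - <<'E'
from h import *
s=snap('top','end.png')
v,u=np.mgrid[:480,:640]; z=s['range_z']
w=snap('wrist')
for s in (w,):
  v,u=np.mgrid[:480,:640]; z=s['range_z']
  P=(np.stack([u*z,v*z,z],-1)@np.linalg.inv(s['K']).T-s['t'])@s['R']
  for n,x,y in [('big',429.3,-239.5),('sq',440.3,-288.3),('small',451.3,-337),('wide+',495,10),('wide-',460,10)]:
    m=(abs(P[...,0]-x)<4)&(abs(P[...,1]-y)<4)&(P[...,2]<110)&(z>0); print(n,m.sum(),np.median(P[...,2][m]).round(1) if m.any() else None)
to(429,-239,190,193)
E
```

```text
t: 10.82
eef_pos: [430.9, -241.2, 194.2]
eef_rot: [-179.8, 0.4, -167.1]
contact_force: [0.8, 0.1, -0.0]
finger_gap: 0.4
finger_force: 0.0
t: 11.07
eef_pos: [428.3, -239.3, 187.4]
eef_rot: [179.9, -0.1, -167.0]
contact_force: [0.3, -0.0, -0.6]
finger_gap: -0.1
finger_force: 0.0
big 88 46.2
sq 88 46.2
small 92 46.0
wide+ 83 82.5
wide- 78 89.3
turn [ 0.0007 -0.0023 -0.0009] shift m [-0.0007  0.0002 -0.0026] now [ 428.4 -239.4  187.4] [ 1.7996e+02 -1.3000e-01 -1.6705e+02] F [-0.2  0.2 -0.8] t 11.1667
```

View pics/end.png

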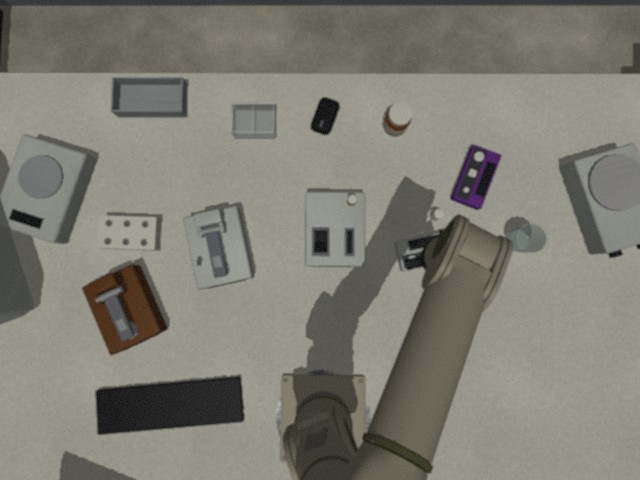

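The picture shows the photometer arm down (213,250), the rocker on, the key back up at 46 mm, and the amber vial (351,199), clear vial (437,213) and beaker (517,236) still in place.

```bash
python3 -c "
from rig import bot
print(bot.sign_off())"
```

```text
the job is handed in; nothing more can be done
None
```

The reading is taken and handed in at about 11 s: rocker switched on, photometer arm pushed fully down, then the big round key pressed fully in and sprung back, with no sign of anything else disturbed in the final checks.

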